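# Crank the gel caster shut on its tray

## Task

Two hand-cranked gel casters stand on the bench; one has a whitish gel tray lying in its channel, the other is empty. Turn the crank of the one with the tray clockwise, seen from above, until it comes to its stop, so that its pusher has slid the tray fully home against the end wall, then let go. Leave the empty caster's crank as it is.

Things in the scene. Friction and masses are not known exactly. Their poses are not given: they have to be found in the camera images.
- crank (a joint): Angle (rad) of the hand crank (vertical axis) of the caster that holds the tray; grows clockwise seen from above. 0 = pusher fully back, 8.4 = hard stop, tray home. Starts at 0 to 1.8, so it needs 6.6 to 8.4 rad, more than one full turn. Takes about 1.2 N at the grip and stays where it is left. Each rad drives the pusher 2.86 mm along the channel; it meets the tray part of the way.
- crank_knob (a point): Upright white round grip of that crank: 23 mm diameter, 73 to 118 mm above the bench; this point is on its axis, 97 mm above the bench. It stands 50 mm from the crank's axis at the end of a flat steel arm 18 mm wide whose top is at 69 mm. It spins freely on its pin, so a gripper can hold it and go round without turning itself. All else on the caster is below 73 mm.
- caster_pivot (a point): Point on the crank's axis, 97 mm above the bench, on the caster with the tray: fixed dark grey base 240 x 112 x 12 mm, light grey gearbox 66 x 76 mm, 56 mm high, under the crank. +x runs along the channel to the end wall, z up. The pusher (78 mm wide, 46 mm high) has its face 55 mm from the axis at crank 0; the end wall's inner face (52 mm high) is 164.5 mm from the axis.
- tray: The whitish acrylic gel tray with two thin black lines across its floor, loose in the channel of that caster: floor 85 (along the channel) x 76 mm, two side walls 27 mm high, open ends, about 180 g. Origin at the centre of its underside; x along the channel. Home against the end wall, its origin is 122 mm from the crank's axis.
- spare_crank_knob (a point): The same point on the grip of the other, identical caster, which has no tray in it. To be left alone.

How it is judged (in metres and radians):
At the end, for the whole second after the job is handed in: The crank of the caster with the tray is within 0.5 rad of its stop (above 7.9 of 8.4 rad) and still, and the tray lies at rest flat in the channel, within 4 mm of the end wall (value of joint crank above 7.9 rad and velocity of joint crank below 0.1 rad/s and x of tray in the frame of caster_pivot between 0.118 and 0.125 m and z of tray in the frame of caster_pivot below -0.078 m and linear speed of tray below 0.01 m/s); the robot touches nothing.
It fails at once if the empty caster's crank grip is moved by more than 15 mm (distance of spare_crank_knob from where it was at the start of the episode above 0.015 m).
It also fails if it takes over 51 s, if anything falls off the work surface, if the arm or the gripper's body presses on something with over 40 N, if the wrist force passes 120 N, or if a joint passes its speed limit or range.

## Robot

A 6-joint arm with a two-finger parallel gripper is mounted at the origin on the work surface. World frame = base frame: x ahead of the robot, y to its left, z up, the work surface at z = 0. Lengths are in mm, angles in rad, forces in N, time in s.
With the tool pointing down it reaches from about 350 to 800 mm from the base axis. Payload 7.3 kg.
Tool frame: the origin (TCP) lies midway between the tips of the shut fingers; the grasp point (between the pads) lies 19 mm behind it (bot.pinch_z is the distance from the TCP to the grasp point, in mm); z points along the fingers, y is the line along which they close (so a half turn about z gives the same grasp; the last joint's range is limited). The gripper opens to 85 mm and grips with 20 to 120 N. Pads are 22 mm wide; open, the fingers measure 114 mm over their backs; the gripper's body (76 mm by 85 mm) begins 54 mm behind the grasp point. The pads swing forward as they close: fully open they stand 13 mm farther back than shut.
Start: joints at [-1.293, 0.342, 1.524, -0, 1.275, -0.146], TCP at [215.918, -478.564, 231.322] pointing down, gripper open.
Joint ranges: [-2.53, 2.53], [-0.77, 2.02], [0.04, 2.7], [-1, 4.14], [0.28, 2.66], [-3.11, 3.11]. Speed limits (rad/s): [2.57, 2.57, 3.14, 3.14, 3.14, 3.14].

## Interface

Orientations are given as a unit quaternion [w, x, y, z].
In Python, from cell import bot, read_camera, sign_off gives the robot as it stands (bot), with the cameras as plain functions and the job as plain functions.
- The arm moves only by the tool shift_gripper, called after "Request:" as name(argument=value, ...), one argument or row to a line, values as JSON. Schema: {"type":"object","properties":{"deltas":{"type":"array","items":{"type":"object","properties":{"pos":{"type":"array","items":{"type":"number"},"minItems":3,"maxItems":3},"spin":{"type":"number"}},"additionalProperties":false},"minItems":1,"maxItems":10},"jaw":{"type":"number"},"only":{"type":"string"},"quiet":{"type":"boolean"},"lines":{"type":"string"}},"required":["deltas"],"additionalProperties":false}. deltas is a list of rows, 1 to 10 of them, each an object with the fields pos (a list: dx, dy, dz in mm), spin (a turn about the tool's z in rad); a field left out counts as zero; each row is the pose to reach, as a shift and turn from the pose commanded when the call began, along the tool's axes at that moment; what a row does not reach only later rows make up. A row lasts 1/12 s, in which the tool goes at most 41.7 mm and 0.125 rad, less where a joint would pass 70% of its speed; a pose out of reach is approached as far as the arm can. jaw is the opening from 0.0 (shut) to 1.0 (fully open), set as the call begins (left out keeps the last). The fingers move at their own pace and stop on an object; the grip force is fixed at half the most. Time passes only in rows, so rows that do not move let the fingers close. The tool returns the time, the measured TCP pose, the force, the opening and the grip force at its end. only (a regular expression) keeps the lines of the reply that match it, lines (a string "A,B") keeps lines A to B, and quiet returns only ok. Input that does not fit is refused with a message, and nothing moves.
- bot.read_state(): the state, without advancing time (a new reading comes with each control period).
- read_camera(name): name is "scene" or "top" or "wrist"; returns a dict with "pixels" (420x560x3 uint8, blue, green, red), "K" (3x3 intrinsics, pixels), "origin" and "rotation" of the camera in the world. Camera axes: x right, y down, z forward; pixel columns grow to the right and rows downward; lengths in mm; the calibration is good to about 2 mm. A picture is of the moment at which its call begins. There is no depth.
- sign_off(): hands the job in; it is judged then, once.
The state is a dict: "time_s": time; "joint_pos": joint angles; "joint_velocities": joint speeds; "joint_torque": joint torques, N m; "tool_pos": TCP position; "orientation": TCP orientation; "ft_force": force on the tool from outside, world axes, zero at the start; "wrist_torque": the same for the moment, N m; "gripper_width": opening from 0.0 (shut) to 1.0 (fully open); "grasp_force": force on a finger pad.
Only numpy, scipy, OpenCV 4.12 (cv2) and the standard library are available. Lean on these libraries where they do the work, as an engineer would, in place of code of your own. Each camera call takes 0.05 s, during which the arm holds its last target. There are 200 camera calls.

## Working session

There is one attempt and no reset: what is moved stays moved. The work goes in short steps, Python scripts to look and compute and a tool call to move; the robot and the scene stay as the last step left them, time stands still between calls to the robot, and variables do not carry over. Pictures are saved under pics/ and viewed, at most 10 in all, crops included, and the job is handed in when it is done.

```bash
ls; mkdir -p pics
```

Run:
```python
from cell import bot, read_camera, sign_off
import cv2,numpy as np
for n in("top","scene"):
    c=read_camera(n); cv2.imwrite(f"pics/{n}0.png",c["pixels"]); np.savez(f"pics/{n}0.npz",**c)
    print(n,c["K"].tolist(),c["origin"],c["rotation"])
s=bot.read_state();print(s["time_s"],s["orientation"],s["tool_pos"],bot.pinch_z)
```

```text
cell.py
pics
top [[539.5231269429512, 0.0, 288.32643669693715], [0.0, 539.5231269429512, 217.6761225577087], [0.0, 0.0, 1.0]] [460.0276468  -26.15220879 958.62651787] [ 0.05722816 -0.70060643  0.70966273 -0.04748027]
scene [[514.7898417177928, 0.0, 277.82479604928045], [0.0, 514.7898417177928, 214.3569886824713], [0.0, 0.0, 1.0]] [1038.1091889   625.2773273   562.72949689] [-0.16140856  0.26078384  0.82456799 -0.47542266]
0.1 [-6.65847284e-04  9.77633886e-01  2.10312957e-01 -4.38522449e-05] [ 215.81257216 -478.20052571  230.71157053] 18.700000000000003
```

View pics/top0.png

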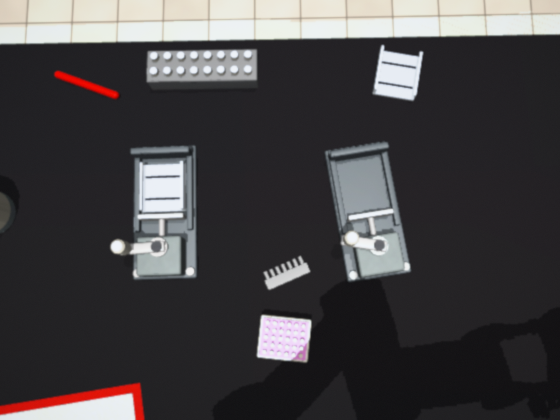

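View pics/scene0.png

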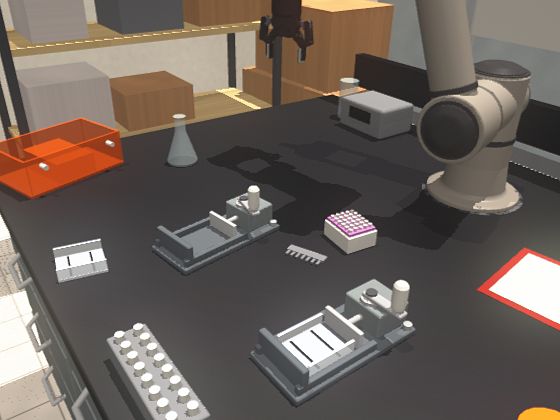

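The caster with the tray is the left one in the top view, with its knob near (119,247), hub near (157,247) and channel running up to the end wall near (160,151). In the scene view its knob is at (400,297) and its hub at (372,294). I'll enlarge both.

Run:
```python
import cv2,numpy as np
t=cv2.imread("pics/top0.png")[140:290,95:215]; s=cv2.imread("pics/scene0.png")[270:395,250:420]
a=cv2.resize(t,None,fx=4,fy=4,interpolation=cv2.INTER_CUBIC)
cv2.imwrite("pics/tc.png",a)
cv2.imwrite("pics/sc.png",cv2.resize(s,None,fx=4,fy=4,interpolation=cv2.INTER_CUBIC))
```

```text
(no output)
```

View pics/tc.png

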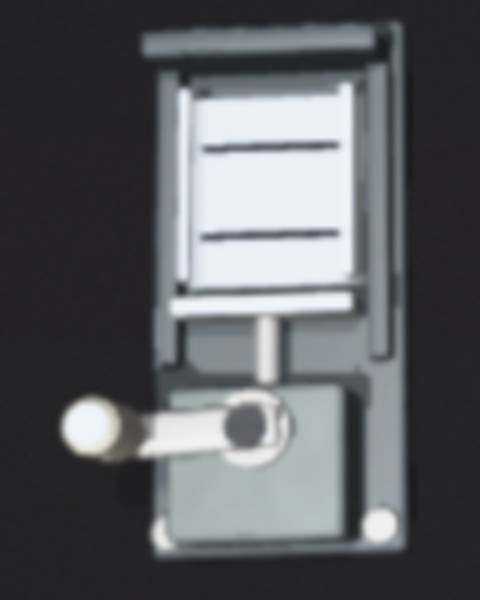

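View pics/sc.png

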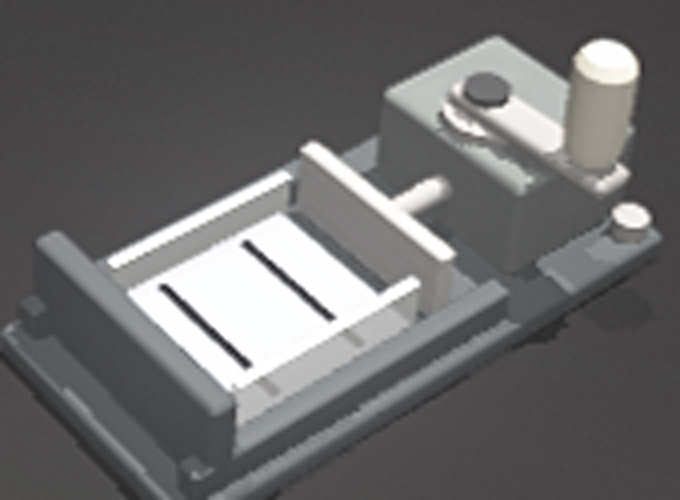

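The crops put the knob top at (90,425) in the top crop and (606,52) in the scene crop. The black hub cap is at (245,426) and (486,88), and the base's right edge runs from (403,25) to (405,550).

Create h.py:
```python
import numpy as np
from scipy.spatial.transform import Rotation as R
def cam(n):
    c=np.load(f"pics/{n}0.npz"); q=c["rotation"]
    return c["K"],c["origin"],R.from_quat(np.roll(q,-1)).as_matrix() if q.size==4 else q
def ray(n,u,v):
    K,o,M=cam(n); d=M@np.linalg.solve(K,[u,v,1]); return o,d/np.linalg.norm(d)
def tri(*obs):
    A=0;b=0;rs=[ray(*x) for x in obs]
    for o,d in rs: P=np.eye(3)-np.outer(d,d);A=A+P;b=b+P@o
    p=np.linalg.solve(A,b); return p,[np.linalg.norm(np.cross(p-o,d)) for o,d in rs]
def atz(n,u,v,z):
    o,d=ray(n,u,v); return o+d*(z-o[2])/d[2]
```

Run:
```python
from h import *
np.set_printoptions(precision=1,suppress=True)
T=lambda x,y:("top",(x+.5)/4-.5+95,(y+.5)/4-.5+140)
S=lambda x,y:("scene",(x+.5)/4-.5+250,(y+.5)/4-.5+270)
print("q+-",R.from_matrix(cam("top")[2]).as_matrix()[:,2],R.from_matrix(cam("scene")[2]).as_matrix()[:,2])
print("knob top",tri(T(90,425),S(606,52)),atz(*T(90,425),118),atz(*S(602,110),97))
print("hub",tri(T(245,426),S(486,88)),atz(*T(245,426),73))
a,b=atz(*T(403,25),12),atz(*T(405,550),12);print("base edge",a,b)
print("wall top",atz(*T(143,36),64),atz(*T(375,31),64))
print("pusher",atz(*T(172,308),58),atz(*T(352,300),58))
from cell import bot, read_camera, sign_off
s=bot.read_state();q=s["orientation"];print(R.from_quat(np.roll(q,-1)).as_matrix(),s["tool_pos"])
```

```text
q+- [ 0.1  0.  -1. ] [-0.5 -0.7 -0.5]
knob top (array([544.7, 254.3, 117.4]), [np.float64(0.11276234444817922), np.float64(0.11276234444815698)]) [544.6 254.2 118. ] [549.2 260.   97. ]
hub (array([548.3, 205.1,  70.8]), [np.float64(0.35274325045077776), np.float64(0.3527432504508925)]) [547.9 204.8  73. ]
base edge [735.6 153.2  12. ] [498.5 149.1  12. ]
wall top [717.3 255.2  64. ] [718.  155.4  64. ]
pusher [600. 241.  58.] [602.3 164.5  58. ]
[[ 0.9  0.4 -0. ]
 [ 0.4 -0.9  0. ]
 [ 0.  -0.  -1. ]] [ 215.8 -478.2  230.7]
```

Add to h.py:
```python
def shift(target):
    from cell import bot, read_camera, sign_off
    s=bot.read_state();M=R.from_quat(np.roll(s["orientation"],-1)).as_matrix()
    return M.T@(np.array(target)-s["tool_pos"])
```

```bash
python3 -c "
from h import *
print(shift([544.7,254.4,230]))"
```

```text
[ 601.05156638 -532.54637899    1.53152443]
```

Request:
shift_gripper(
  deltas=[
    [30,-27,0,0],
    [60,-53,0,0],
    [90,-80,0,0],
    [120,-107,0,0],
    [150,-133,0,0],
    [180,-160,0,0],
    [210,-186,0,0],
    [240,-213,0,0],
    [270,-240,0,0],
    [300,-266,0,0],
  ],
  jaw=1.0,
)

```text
refused: deltas[0]: [30, -27, 0, 0] is not of type 'object' (schema: type "object"). Nothing was moved.
```

Refused on format, not on reach. It needs a list of objects, one for each row.

Request:
shift_gripper(
  deltas=[
    {"pos": [30,-27,0]},
    {"pos": [60,-53,0]},
    {"pos": [90,-80,0]},
    {"pos": [120,-107,0]},
    {"pos": [150,-133,0]},
    {"pos": [180,-160,0]},
    {"pos": [210,-186,0]},
    {"pos": [240,-213,0]},
    {"pos": [270,-240,0]},
    {"pos": [300,-266,0]},
  ],
  jaw=1.0,
)

```text
time_s: 0.93
tool_pos: [380.1, -110.7, 231.3]
orientation: [-0.0, 0.978, 0.21, -0.0]
ft_force: [1.1, -1.0, 0.1]
gripper_width: 1.004
grasp_force: 0.0
```

Request:
shift_gripper(
  deltas=[
    {"pos": [30,-27,0]},
    {"pos": [60,-53,0]},
    {"pos": [90,-80,0]},
    {"pos": [120,-107,0]},
    {"pos": [150,-133,0]},
    {"pos": [180,-160,0]},
    {"pos": [210,-186,0]},
    {"pos": [240,-213,0]},
    {"pos": [270,-240,0]},
    {"pos": [300,-266,0]},
  ],
)

```text
time_s: 1.77
tool_pos: [544.1, 255.2, 230.7]
orientation: [0.0, 0.978, 0.211, -0.0]
ft_force: [1.4, -0.8, 0.5]
gripper_width: 1.0
grasp_force: 0.0
```

```bash
python3 -c "
from h import *
print(shift([544.7,254.4,150]))
from cell import bot, read_camera, sign_off;import cv2
c=read_camera('wrist');cv2.imwrite('pics/w0.png',c['pixels']);np.savez('pics/w0.npz',**c)"
```

```text
[ 0.23795191  0.9918687  80.7455657 ]
```

View pics/w0.png

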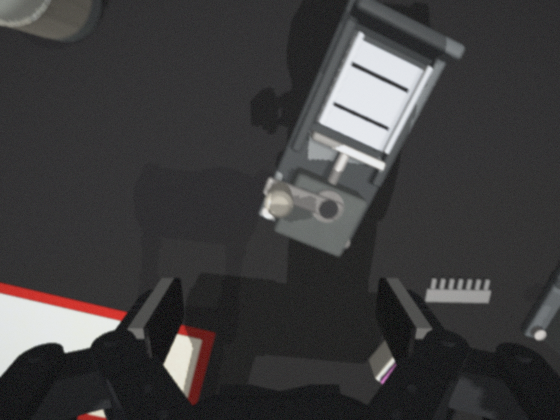

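The wrist view shows the knob top at about (280,202), centred between the fingers. I'll check that against the calibration and then go down.

```bash
python3 -c "
from h import *
np.savez('pics/w0.npz',**np.load('pics/w0.npz'))
print(atz('w',280,202,118),atz('w',328,208,73))"
```

```text
[550.2257995  259.46136701 118.        ] [551.79650156 210.87729615  73.        ]
```

Request:
shift_gripper(
  deltas=[
    {"pos": [0,1,30]},
    {"pos": [0,1,60]},
    {"pos": [0,1,90]},
    {"pos": [0,1,115]},
    {"pos": [0,1,135]},
    {"pos": [0,1,149]},
    {"pos": [0,1,149]},
  ],
)

```text
time_s: 2.4
tool_pos: [542.2, 251.4, 78.4]
orientation: [0.0, 0.978, 0.21, -0.004]
ft_force: [0.2, 0.4, -0.5]
gripper_width: 1.003
grasp_force: 0.0
```

Request:
shift_gripper(
  deltas=[
    {},
    {},
    {},
    {},
    {},
    {},
    {},
    {},
  ],
  jaw=0.0,
)

```text
time_s: 3.07
tool_pos: [545.1, 253.0, 83.6]
orientation: [-0.0, 0.978, 0.21, 0.001]
ft_force: [-0.9, 3.2, 5.9]
gripper_width: 0.248
grasp_force: 58.7
```

Add to h.py:
```python
def circ(phi0,n=10,step=.2,c=None,r=50):
    from cell import bot, read_camera, sign_off
    s=bot.read_state();M=R.from_quat([.978,.21,0,0]).as_matrix()
    f=phi0-step*np.arange(1,n+1)
    p=r*np.c_[np.cos(f)-np.cos(phi0),np.sin(f)-np.sin(phi0),0*f]@M
    print(';'.join('%.0f %.0f 0 0'%(x,y) for x,y,_ in p), 'end phi',f[-1])
```

```bash
python3 -c "
from h import *
circ(np.radians(93.5))"
```

```text
9 4 0 0;17 11 0 0;23 18 0 0;28 27 0 0;31 36 0 0;32 46 0 0;31 56 0 0;29 66 0 0;24 75 0 0;17 82 0 0 end phi -0.36811714938530193
```

Request:
shift_gripper(
  deltas=[
    {"pos": [9,4,0]},
    {"pos": [17,11,0]},
    {"pos": [23,18,0]},
    {"pos": [28,27,0]},
    {"pos": [31,36,0]},
  ],
)

```text
time_s: 3.48
tool_pos: [585.7, 230.1, 83.4]
orientation: [0.001, 0.978, 0.211, -0.003]
ft_force: [-16.2, -8.5, 17.1]
gripper_width: 0.25
grasp_force: 60.0
```

```bash
python3 -c "
from h import *
circ(np.radians(93.5)-1)"
```

```text
1 10 0 0;0 20 0 0;-3 29 0 0;-7 38 0 0;-14 46 0 0;-22 52 0 0;-30 57 0 0;-40 60 0 0;-50 60 0 0;-60 59 0 0 end phi -1.368117149385302
```

Add to h.py:
```python
M0=R.from_quat([.977634,.210313,0,0]).as_matrix()
P0=np.array([215.918,-478.564,231.322])
def plan(tot,c,phi,n=10,step=.2,z=83.5,r=50):
    "tot: summed tool shifts so far; c: TCP circle centre; phi: angle now"
    cmd=P0+M0@np.array(tot); f=phi-step*np.arange(1,n+1)
    p=(np.c_[c[0]+r*np.cos(f),c[1]+r*np.sin(f),z+0*f]-cmd)@M0
    print('cmd',cmd.round(1)); print(';'.join('%.0f %.0f %.0f 0'%tuple(x) for x in p),'end',f[-1].round(3))
```

```bash
python3 -c "
from h import *
plan([631,-495,149],[543.7,203.1],np.radians(32.7))"
```

```text
cmd [587.5 232.1  82.3]
-2 11 -1 0;-3 21 -1 0;-7 30 -1 0;-12 39 -1 0;-19 46 -1 0;-27 52 -1 0;-36 56 -1 0;-46 58 -1 0;-56 58 -1 0;-66 56 -1 0 end -1.429
```

Request:
shift_gripper(
  deltas=[
    {"pos": [-2,11,-1]},
    {"pos": [-3,21,-1]},
    {"pos": [-7,30,-1]},
    {"pos": [-12,39,-1]},
    {"pos": [-19,46,-1]},
    {"pos": [-27,52,-1]},
  ],
)

```text
time_s: 3.98
tool_pos: [583.8, 173.7, 83.6]
orientation: [-0.001, 0.978, 0.21, -0.0]
ft_force: [-5.8, 5.7, 5.5]
gripper_width: 0.247
grasp_force: 59.8
```

```bash
python3 -c "
from h import *
plan([604,-443,148],[543.7,203.1],np.radians(32.7)-1.2)"
```

```text
cmd [584.3 173.6  83.3]
-9 4 -0 0;-19 6 -0 0;-29 6 -0 0;-39 4 -0 0;-48 1 -0 0;-56 -5 -0 0;-64 -12 -0 0;-69 -20 -0 0;-73 -29 -0 0;-75 -39 -0 0 end -2.629
```

Request:
shift_gripper(
  deltas=[
    {"pos": [-9,4,0]},
    {"pos": [-19,6,0]},
    {"pos": [-29,6,0]},
    {"pos": [-39,4,0]},
    {"pos": [-48,1,0]},
    {"pos": [-56,-5,0]},
    {"pos": [-64,-12,0]},
    {"pos": [-69,-20,0]},
    {"pos": [-73,-29,0]},
    {"pos": [-75,-39,0]},
  ],
)

```text
time_s: 4.82
tool_pos: [499.5, 178.3, 83.6]
orientation: [0.0, 0.978, 0.21, 0.0]
ft_force: [1.7, -1.2, 4.6]
gripper_width: 0.25
grasp_force: 59.7
```

```bash
python3 -c "
from h import *
plan([529,-482,148],[543.7,203.1],np.radians(32.7)-3.2)"
```

```text
cmd [499.9 178.3  83.3]
0 -10 -0 0;3 -20 -0 0;6 -29 -0 0;12 -37 -0 0;19 -44 -0 0;28 -49 -0 0;37 -53 -0 0;47 -54 -0 0;57 -54 -0 0;67 -52 -0 0 end -4.629
```

Request:
shift_gripper(
  deltas=[
    {"pos": [0,-10,0]},
    {"pos": [3,-20,0]},
    {"pos": [6,-29,0]},
    {"pos": [12,-37,0]},
    {"pos": [19,-44,0]},
    {"pos": [28,-49,0]},
    {"pos": [37,-53,0]},
    {"pos": [47,-54,0]},
    {"pos": [57,-54,0]},
    {"pos": [67,-52,0]},
  ],
)

```text
time_s: 5.65
tool_pos: [540.1, 253.4, 83.5]
orientation: [0.001, 0.977, 0.211, -0.0]
ft_force: [-0.8, -12.0, 7.4]
gripper_width: 0.25
grasp_force: 60.3
```

```bash
python3 -c "
from h import *
plan([596,-534,148],[543.7,203.1],np.radians(32.7)-5.2)"
```

```text
cmd [539.6 253.3  83.3]
9 5 -0 0;17 11 -0 0;23 18 -0 0;29 27 -0 0;32 36 -0 0;33 46 -0 0;32 56 -0 0;30 66 -0 0;25 74 -0 0;19 82 -0 0 end -6.629
```

Request:
shift_gripper(
  deltas=[
    {"pos": [9,5,0]},
    {"pos": [16,11,0]},
    {"pos": [22,19,0]},
  ],
)

```text
time_s: 5.9
tool_pos: [567.9, 246.5, 83.6]
orientation: [-0.0, 0.978, 0.211, 0.0]
ft_force: [-1.4, 0.7, 6.1]
gripper_width: 0.254
grasp_force: 60.0
```

```bash
python3 -c "
from h import *
plan([618,-515,148],[543.2,202.3],np.radians(32.7)-5.8,n=8,step=.15)"
```

```text
cmd [567.5 245.   83.3]
5 6 -0 0;8 13 -0 0;10 20 -0 0;10 27 -0 0;10 35 -0 0;9 42 -0 0;6 49 -0 0;2 56 -0 0 end -6.429
```

Turned about 6.7 rad so far with the force still low. From here I'll use short steps and watch for the stop.

Request:
shift_gripper(
  deltas=[
    {"pos": [5,6,0]},
    {"pos": [8,13,0]},
    {"pos": [10,20,0]},
    {"pos": [10,20,0]},
  ],
)

```text
time_s: 6.23
tool_pos: [570.1, 245.0, 83.5]
orientation: [-0.012, 0.977, 0.212, -0.012]
ft_force: [-52.2, 45.9, 30.4]
gripper_width: 0.249
grasp_force: 64.6
```

```bash
python3 -c "
from h import *
plan([628,-495,148],[543.2,202.3],np.radians(32.7)-6.25,n=8,step=.15)"
```

```text
cmd [584.8 230.9  83.3]
0 7 -0 0;-0 15 -0 0;-1 22 -0 0;-4 29 -0 0;-8 36 -0 0;-12 42 -0 0;-17 47 -0 0;-24 52 -0 0 end -6.879
```

Request:
shift_gripper(
  deltas=[
    {"pos": [-4,-8,0]},
    {"pos": [-7,-16,0]},
    {"pos": [-7,-16,0]},
    {"pos": [-7,-16,0]},
  ],
)

```text
time_s: 6.57
tool_pos: [568.8, 246.2, 83.7]
orientation: [-0.002, 0.977, 0.211, -0.002]
ft_force: [-11.9, 7.4, 10.8]
gripper_width: 0.251
grasp_force: 61.7
```

Request:
shift_gripper(
  deltas=[
    {},
    {},
    {},
    {},
    {},
    {},
  ],
  jaw=1.0,
)

```text
time_s: 7.07
tool_pos: [572.0, 242.4, 83.0]
orientation: [0.0, 0.978, 0.21, -0.0]
ft_force: [-0.5, 0.3, -0.2]
gripper_width: 1.0
grasp_force: 0.0
```

Request:
shift_gripper(
  deltas=[
    {"pos": [0,0,-15]},
    {"pos": [0,0,-40]},
    {"pos": [0,0,-75]},
    {"pos": [-30,0,-110]},
    {"pos": [-70,0,-140]},
    {"pos": [-110,0,-140]},
    {"pos": [-150,0,-140]},
    {"pos": [-150,0,-140]},
  ],
)

```text
time_s: 7.73
tool_pos: [429.0, 178.9, 223.2]
orientation: [0.0, 0.978, 0.21, -0.002]
ft_force: [0.1, 1.4, 0.7]
gripper_width: 0.997
grasp_force: 0.0
```

```bash
python3 -c "
import cv2,numpy as np
from cell import bot, read_camera, sign_off
t=read_camera('top')['pixels'][140:290,95:215]; s=read_camera('scene')['pixels'][270:395,250:420]
r=lambda i:cv2.resize(i,(400,int(400*i.shape[0]/i.shape[1])),interpolation=cv2.INTER_CUBIC)
a,b=r(t),r(s);o=np.zeros((500,800,3),np.uint8);o[:500,:400]=a[:500];o[:len(b),400:]=b;cv2.imwrite('pics/end.png',o)"
```

```text
(no output)
```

View pics/end.png

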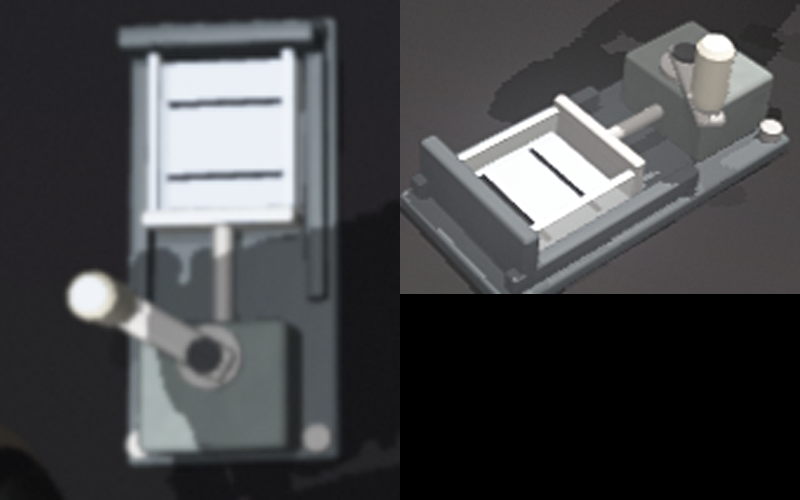

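The knob has swung round to (92,297) in the left panel. The pusher is against the tray, whose front edge at about y=57 sits close to the wall. I'll check this with numbers.

```bash
python3 -c "
from h import *
f=lambda x,y,z:atz('top',95+x/3.333,140+y/3.333,z).round(1)
print('pusher front',f(220,210,58),'tray lines',f(225,102,16),f(225,176,16),'tray front top',f(152,54,40),f(290,48,40),'floor front',f(222,57,16))
print('before lines',atz('top',95+270/4,140+146/4,16),atz('top',95+270/4,140+236/4,16))"
```

```text
pusher front [622.8 201.8  58. ] tray lines [689.5 211.1  16. ] [648.9 210.1  16. ] tray front top [710.2 244.3  40. ] [712.3 171.3  40. ] floor front [714.5 213.3  16. ]
before lines [678.66494878 210.82041156  16.        ] [637.6388423  209.88583334  16.        ]
```

```bash
python3 -c "
from cell import bot, read_camera, sign_off
print(sign_off())"
```

```text
the job is handed in; nothing more can be done
None
```

I turned the crank of the caster with the tray clockwise about 6.8 rad until it hit its stop. The final camera check puts the tray about 123 mm from the crank's axis (home is 122 mm). I then let go, moved the arm clear without going near the empty caster, and handed the job in at about 8 s; no verdict came back.

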